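# Reload the packing supplies onto the new rack in reverse order

### The job

The new plywood rack will be turned round to serve the packer on the other side of the table, so move the four packing supplies from the old stand to the new rack in reverse order: what stands at the left end of the old stand goes into the bay at the right end of the new rack, and so on along the row. Stand each one upright on the floor of its bay, in the middle of the bay both along and across the rack, and let go.

Things in the scene. Friction and masses are not known exactly. Their poses are not given: they have to be found in the camera images.
- tall_carton_centre (a point): small red-and-white sealed carton, the taller of the two cartons: 51 mm along its own x, 70 mm along its own y, 40 mm high (a like carton at the back is no part of the job); loose, about 40 to 85 g. This point is its centre, half-way up (20 mm above its underside); z up. At the start it stands in its nest on the old stand, its own x within 0.1 rad of the old stand's x (across the row).
- flat_carton_centre (a point): small white sealed carton, the flatter of the two cartons: 51 mm along its own x, 75 mm along its own y, 24 mm high; loose, about 40 to 85 g. This point is its centre, half-way up (12 mm above its underside); z up. At the start it stands in its nest on the old stand, its own x within 0.1 rad of the old stand's x (across the row).
- tape_small_centre (a point): small roll of white tape lying flat: outer diameter about 53 mm, 19 mm high, hole through the middle; loose, about 40 to 85 g. This point is its centre, half-way up (9.5 mm above its underside); z up. At the start it stands in its nest on the old stand, its own x within 0.1 rad of the old stand's x (across the row).
- thread_spool_centre (a point): cream thread spool standing upright: diameter 33 mm, 50 mm high; loose, about 40 to 85 g. This point is its centre, half-way up (25 mm above its underside); z up. At the start it stands in its nest on the old stand, its own x within 0.1 rad of the old stand's x (across the row).
- nest_tall_carton: black plastic nest plate under the tall carton at the start, fixed to the old stand: 84 mm (x) by 92 mm (y), its upper face 4 mm above its origin, with two low ribs beside the carton's ends, 8 mm above the nest's underside, none in front of or behind the carton. Origin at the centre of its underside; axes parallel to the old stand's. It stays behind and so shows where its thing stood in the row.
- nest_flat_carton: black plastic nest plate under the flat carton at the start, fixed to the old stand: 84 mm (x) by 92 mm (y), its upper face 4 mm above its origin, with two low ribs beside the carton's ends, 8 mm above the nest's underside, none in front of or behind the carton. Origin at the centre of its underside; axes parallel to the old stand's. It stays behind and so shows where its thing stood in the row.
- nest_tape_small: black plastic nest plate under the small tape roll at the start, fixed to the old stand: 84 mm (x) by 92 mm (y), its upper face 4 mm above its origin, with a flat ring line round the spot, no ribs. Origin at the centre of its underside; axes parallel to the old stand's. It stays behind and so shows where its thing stood in the row.
- nest_thread_spool: black plastic nest plate under the thread spool at the start, fixed to the old stand: 84 mm (x) by 92 mm (y), its upper face 4 mm above its origin, with a flat ring line round the spot, no ribs. Origin at the centre of its underside; axes parallel to the old stand's. It stays behind and so shows where its thing stood in the row.
- old_stand: grey painted steel strip, fixed to the table, 90 mm (x) by 410 mm (y), 8 mm thick, with 18 mm high end plates; carries the four nests in a row along its y, at y = +150, +50, -50 and -150 mm (x = 0). Origin at the centre of its underside, on the table. Its +y end is the left as the robot sees it; turned at most 0.12 rad. A flat spanner, 6 mm high, lies between it and the new rack.
- new_rack: empty plywood board fixed to the table, nearer than the old stand or beyond it, 90 mm (x) by 410 mm (y); four equal bays along y, centres at y = +150, +50, -50, -150 mm (x = 0), floor 12 mm above its origin; dividers 4 mm thick, 8 mm above the floor, end plates 10 mm; open front and back. Origin: centre of its underside. +y end = left as the robot sees it; turned at most 0.12 rad.

How it is judged:
By the outcome, as a careful person would: the job done as asked, in the order asked, and still so for the second after the job is handed in, with the robot touching nothing.
It also fails if it takes over 90 s, if anything falls off the work surface, if the arm or the gripper's body presses on something with over 40 N, if the wrist force passes 120 N, or if a joint passes its speed limit or range.

### The arm

A 6-joint arm with a two-finger parallel gripper is mounted at the origin on a cart in front of the work surface, level with it; the furniture and walls round the work are solid. World frame = base frame: x ahead of the robot, y to its left, z up, the work surface at z = 0. Lengths are in m, angles in rad, forces in N, time in s.
With the tool pointing down it reaches from about 0.35 to 0.85 m from the base axis. Payload 8.1 kg.
Tool frame: the origin (TCP) lies at the centre of the arm's flange, where the gripper is bolted on; the fingertips stand 186 mm ahead of it and the grasp point (between the pads) lies 167 mm ahead of it; z points along the fingers, y is the line along which they close (so a half turn about z gives the same grasp; the last joint's range is limited). The gripper opens to 93 mm and grips with 3 to 60 N. Pads are 15 mm wide; open, the fingers measure 128 mm over their backs; the gripper's body (75 mm by 188 mm) begins 65 mm behind the grasp point.
Start: joints at [1.159, 0.13, 1.488, -0, 1.523, -0.085], TCP at [0.193, 0.568, 0.405] pointing down, gripper open.
Joint ranges: [-2.96, 2.96], [-0.89, 2.26], [0.02, 2.5], [-1.34, 4.48], [0, 2.73], [-2.66, 2.66]. Speed limits (rad/s): [2.39, 2.39, 2.79, 3.14, 3.14, 3.14].

### API

Orientations are given as a rotation vector (axis times angle).
In Python, from plant import read_state, read_camera, camera_params, robot gives the robot as it stands.
- The arm moves only by the tool carry_out, never from a script. Its argument "targets" is a list of rows, each an object of numbers: "hand": the opening in per cent of the stroke, from 0 (shut) to 100 (fully open); "x", "y", "z": the shift along the tool's x, y, z in m; "ax", "ay", "az": the turn, a rotation vector about the tool's x, y, z in rad. In form: [{"hand": .., "x": .., "y": .., "z": .., "ax": .., "ay": .., "az": ..}, ...]. A call has 1 to 8 rows; each row is the pose to reach, as a shift and turn from the pose commanded when the call began, along the tool's axes at that moment; what a row does not reach only later rows make up. A row lasts 1/8 s, in which the tool goes at most 62.5 mm and 10.7 degrees, less where a joint would pass 70% of its speed; a pose out of reach is approached as far as the arm can. A call with a gripper value outside its range is refused whole. The fingers move at their own pace and stop on an object; "newtons" is the grip in N (left out, the last holds). Time passes only in rows, so rows that repeat a pose let the fingers close. It gives the time, the measured TCP pose, the force, the opening and the grip force at its end, in the units of the state.
- read_state(): the state, without advancing time (a new reading comes with each control period).
- read_camera(name): name is "side" or "top"; returns (picture, depth): 400x640x3 uint8, blue, green, red; 400x640 float32, m along the optical axis (not along the pixel's ray), 0 where there is no reading.
- camera_params(name): a dict with "fx", "fy", "cx", "cy" (pixels), "position" and "rotation" of the camera in the world. Camera axes: x right, y up, looking along -z (the intrinsics and any distortion apply to the point x, -y, -z); pixel columns grow to the right and rows downward; lengths in m; the calibration is good to about 2 mm. A picture is of the moment at which its call begins. camera_params takes no time and is no camera call.
- robot.close_job(): hands the job in; it is judged then, once.
The state is a dict: "t": time; "q": joint angles; "dq": joint speeds; "joint_torque": joint torques, N m; "tool_pos": TCP position; "orientation": TCP orientation; "force": force on the tool from outside, world axes, zero at the start; "wrist_torque": the same for the moment, N m; "opening": finger opening in m; "gripper_force": force on a finger pad.
Only numpy, scipy, OpenCV 4.12 (cv2) and the standard library are available. Lean on these libraries where they do the work, as an engineer would, in place of code of your own. Each camera call takes 0.05 s, during which the arm holds its last target. There are 200 camera calls.

## Working session

There is one attempt and no reset: what is moved stays moved. The work goes in short steps, Python scripts to look and compute and a tool call to move; the robot and the scene stay as the last step left them, time stands still between calls to the robot, and variables do not carry over. Pictures are saved under pics/ and viewed, at most 14 in all, crops included, and the job is handed in when it is done.

Besides the shell and the picture viewer there is one more tool, called as a command line: name --argument value ..., lists and objects as JSON in quotes. carry_out: Moves the arm, as the interface text tells. Its arguments: {"type":"object","properties":{"targets":{"type":"array","items":{"type":"object","properties":{"hand":{"type":"number"},"x":{"type":"number"},"y":{"type":"number"},"z":{"type":"number"},"ax":{"type":"number"},"ay":{"type":"number"},"az":{"type":"number"}}}},"newtons":{"type":"number"}},"required":["targets"]}

```bash
ls; mkdir -p pics; cat > h.py <<'E'
import numpy as np, cv2
from plant import read_state, read_camera, camera_params, robot
from scipy.spatial.transform import Rotation as R
def cloud(name):
    im,d=read_camera(name); c=camera_params(name)
    v,u=np.mgrid[:400,:640]
    P=np.stack([(u-c["cx"])/c["fx"]*d,-(v-c["cy"])/c["fy"]*d,-d],-1)
    rot=np.array(c["rotation"]); 
    if rot.shape!=(3,3): rot=R.from_rotvec(rot).as_matrix() if rot.size==3 else R.from_quat(rot).as_matrix()
    W=P@rot.T+np.array(c["position"]); W[d==0]=np.nan
    return im,d,W
E
python3 - <<'E'
from h import *
for n in("top","side"):
    print(camera_params(n))
    im,d,W=cloud(n); cv2.imwrite(f"pics/{n}0.png",im); np.save(f"pics/{n}0.npy",W)
print(read_state())
E
```

```text
pics
{'fx': 421.37861918291003, 'fy': 421.37861918291003, 'cx': 324.9313582248223, 'cy': 194.4281257260338, 'position': array([ 0.48156036, -0.02461093,  0.89626637]), 'rotation': array([ 0.09126694, -0.04596161, -1.56401365])}
{'fx': 369.7142267602918, 'fy': 369.7142267602918, 'cx': 316.70317898043214, 'cy': 203.22421917344641, 'position': array([0.26082667, 0.55403776, 0.64051007]), 'rotation': array([ 0.27108653, -1.07736812, -2.48927049])}
{'t': 0.1, 'q': array([ 1.15858988e+00,  1.31055346e-01,  1.48915197e+00, -1.52472183e-05,
        1.52300724e+00, -8.53808650e-02]), 'dq': array([-6.46492759e-06,  1.26711678e-04, -4.37504141e-03, -4.01371474e-04,
        4.27788086e-04, -5.81016119e-04]), 'joint_torque': array([ 1.45853170e-03, -5.61331558e+01, -4.93101239e+01,  7.71080889e-02,
        2.87414395e-02,  3.02476359e-06]), 'tool_pos': array([0.19251125, 0.56806109, 0.40382031]), 'orientation': array([-5.11030748e-01, -3.09935952e+00,  2.47482562e-03]), 'force': array([-0.26749113,  0.35605299, -0.13177164]), 'wrist_torque': array([-0.02334982, -0.0154695 ,  0.00089535]), 'gripper_force': 0.0, 'opening': 0.092644099186573}
```

View pics/top0.png

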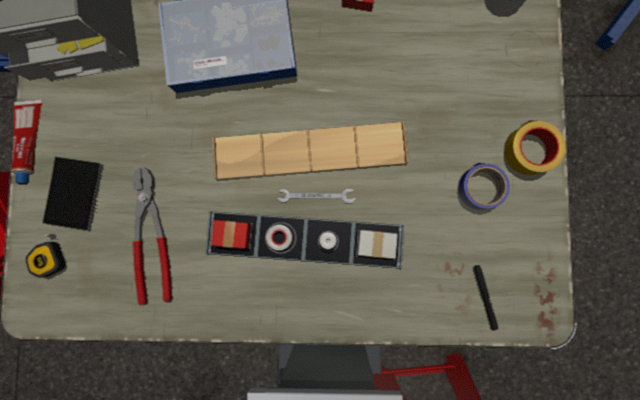

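View pics/side0.png

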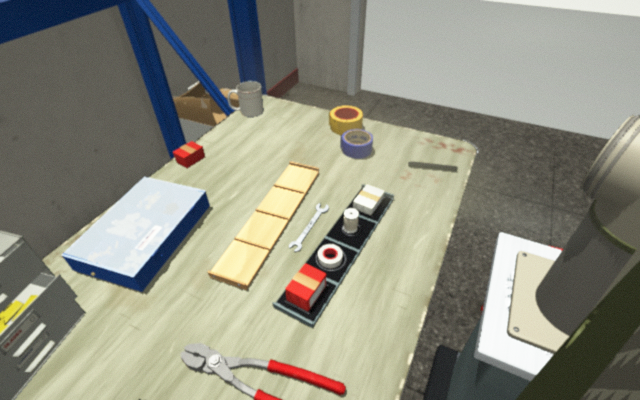

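The top view shows the old stand at (207-403, 212-267), with the tall carton, tape, spool and flat carton from left to right. The rack lies beyond it at (214-406, 122-180), and the spanner is between them. The side view shows the same scene. Next I measure poses.

```bash
cat >> h.py <<'E'
def ortho(im,W,x0,x1,y0,y1,s=1500,z=0.012):
    """resample the picture on plane z: column = left(+y) to right, row = far to near"""
    import cv2
    c=camera_params("top" ); return None
def rect(m,W):
    p=W[m][:,:2]; (c,wh,a)=cv2.minAreaRect((p*1000).astype(np.float32)); return np.round(c,1),np.round(wh,1),round(a,2)
E
python3 - <<'E'
from h import *
W=np.load("pics/top0.npy"); im=cv2.imread("pics/top0.png")
v,u=np.mgrid[:400,:640]
def box(a,b,c,d): return (u>=a)&(u<=b)&(v>=c)&(v<=d)
z=W[...,2]
t=box(210,400,182,208)|box(420,450,150,250); print("table z",np.nanmedian(z[t]),np.nanstd(z[t]))
for n,b,lo in(("rack",box(205,415,115,186),.008),("stand",box(198,412,205,275),.005)):
    m=b&(z>lo); k=cv2.morphologyEx(m.astype(np.uint8),cv2.MORPH_OPEN,np.ones((3,3)))>0
    print(n,rect(k,W),np.nanmedian(z[k]))
    # principal direction via edges
for n,b,lo,h in(("tall",box(205,256,212,256),.035,.052),("tape",box(260,302,215,260),.024,.031),("spool",box(310,350,220,260),.045,.062),("flat",box(352,402,222,266),.028,.036)):
    m=b&(z>lo); print(n,m.sum(),rect(m,W),np.nanmedian(z[m]), W[m][:,:2].mean(0))
# enlarged crop
cv2.imwrite("pics/c1.png",cv2.resize(im[115:275,200:415],None,fx=3.7,fy=3.7,interpolation=cv2.INTER_CUBIC))
E
```

```text
table z 0.0006417244548452827 0.0019794676617882145
rack (array([653.8,  36.7]), array([ 90.9, 410.4]), 4.93) 0.012664455242361039
stand (array([464.9,  45.1]), array([410.1,  90.1]), 86.22) 0.01322396432942452
tall 908 (array([475.3, 193.7]), array([70.6, 50.9]), 84.9) 0.05244183604830999 [0.47513319 0.19198248]
tape 377 (array([469.3,  95.5]), array([51.2, 50.4]), 46.73) 0.03044800747022325 [0.46916215 0.09577281]
spool 217 (array([464.6,  -5. ]), array([30.6, 30.6]), 44.94) 0.06203594865841122 [ 0.46443483 -0.00508771]
flat 929 (array([ 456.8, -105.3]), array([74.7, 50.7]), 84.09) 0.03632242097405969 [ 0.45685962 -0.10504719]
```

View pics/c1.png

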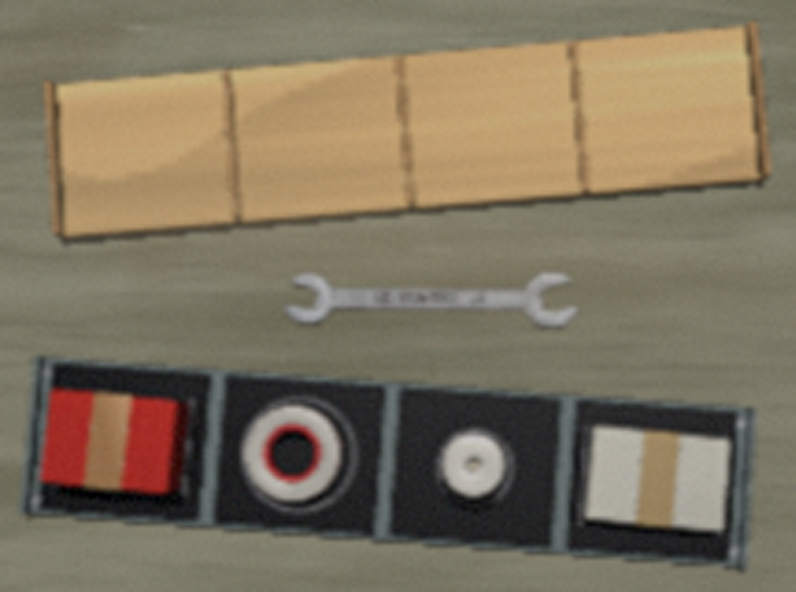

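```bash
cat >> h.py <<'E'
def plan(*wp):
    "wp: (x,y,z in mm of grasp point, yaw deg of tool y) -> shift (mm) and turn for carry_out"
    s=read_state(); R0=R.from_rotvec(s["orientation"]); p0=np.array(s["tool_pos"])
    print("t",round(s["t"],2),"grasp pt",np.round((p0+R0.apply([0,0,.167]))*1000,1),"q",np.round(s["q"],2),"open",round(s["opening"]*1000,1))
    for x,y,z,a in wp:
        a=np.radians(a); c,n=np.cos(a),np.sin(a)
        Rt=R.from_matrix(np.array([[-n,c,0],[c,n,0],[0,0,-1.]]))
        p=np.array([x,y,z+167])/1000
        print(np.round(R0.inv().apply(p-p0),4),np.round((R0.inv()*Rt).as_rotvec(),4))
E
python3 -c "
from h import *
plan((475.3,193.7,120,-5.1),(475.3,193.7,36,-5.1))"
```

```text
t 0.1 grasp pt [192.4 567.8 236.8] q [ 1.16  0.13  1.49 -0.    1.52 -0.09] open 92.6
[-0.388  -0.2636  0.1172] [-1.500e-03  1.000e-03  1.333e+00]
[-0.388  -0.2634  0.2012] [-1.500e-03  1.000e-03  1.333e+00]
```

carry_out --targets '[{"hand": 100, "x": -0.05, "y": -0.033, "z": 0.02, "az": 0.17}, {"hand": 100, "x": -0.1, "y": -0.066, "z": 0.04, "az": 0.34}, {"hand": 100, "x": -0.15, "y": -0.1, "z": 0.06, "az": 0.5}, {"hand": 100, "x": -0.2, "y": -0.135, "z": 0.08, "az": 0.67}, {"hand": 100, "x": -0.25, "y": -0.17, "z": 0.09, "az": 0.84}, {"hand": 100, "x": -0.3, "y": -0.205, "z": 0.1, "az": 1.0}, {"hand": 100, "x": -0.35, "y": -0.24, "z": 0.11, "az": 1.17}, {"hand": 100, "x": -0.388, "y": -0.2636, "z": 0.117, "ax": -0.0015, "ay": 0.001, "az": 1.333}]' --newtons 15

```text
schema error: expected keys hand, x, y, z, ax, ay, az
```

```bash
python3 -c "
from h import *
plan((475.3,193.7,36,-5.1))
im,d,W=cloud('top');cv2.imwrite('pics/top1.png',im)
im,d,W=cloud('side');cv2.imwrite('pics/side1.png',im)"
```

```text
t 0.1 grasp pt [192.4 567.8 236.8] q [ 1.16  0.13  1.49 -0.    1.52 -0.09] open 92.6
[-0.388  -0.2634  0.2012] [-1.500e-03  1.000e-03  1.333e+00]
```

View pics/side1.png

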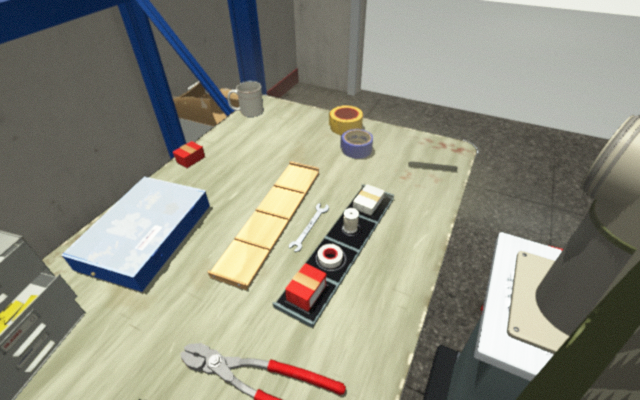

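The call was refused because every key has to be given, so nothing moved and the picture is unchanged. I'll send it again.

carry_out --targets '[{"hand": 100, "x": -0.05, "y": -0.033, "z": 0.02, "ax": 0, "ay": 0, "az": 0.17}, {"hand": 100, "x": -0.1, "y": -0.066, "z": 0.04, "ax": 0, "ay": 0, "az": 0.34}, {"hand": 100, "x": -0.15, "y": -0.1, "z": 0.06, "ax": 0, "ay": 0, "az": 0.5}, {"hand": 100, "x": -0.2, "y": -0.135, "z": 0.08, "ax": 0, "ay": 0, "az": 0.67}, {"hand": 100, "x": -0.25, "y": -0.17, "z": 0.09, "ax": 0, "ay": 0, "az": 0.84}, {"hand": 100, "x": -0.3, "y": -0.205, "z": 0.1, "ax": 0, "ay": 0, "az": 1.0}, {"hand": 100, "x": -0.35, "y": -0.24, "z": 0.11, "ax": 0, "ay": 0, "az": 1.17}, {"hand": 100, "x": -0.388, "y": -0.2636, "z": 0.117, "ax": -0.0015, "ay": 0.001, "az": 1.333}]' --newtons 15

```text
t: 1.2
tool_pos: [0.4764, 0.1918, 0.2873]
orientation: [-2.325, -2.112, -0.002]
force: [-0.1, 0.8, 0.7]
opening: 0.0928
gripper_force: 0.0
```

```bash
python3 -c "
from h import *
im,d,W=cloud('side');cv2.imwrite('pics/side2.png',im)
im,d,W=cloud('top');cv2.imwrite('pics/top2.png',im)
plan((475.3,193.7,36,-5.1))"
```

```text
t 1.3 grasp pt [477.3 190.6 119.9] q [ 0.28 -0.01  1.86  0.    1.3   0.38] open 93.1
[ 0.0029 -0.0023  0.0839] [ 0.0003 -0.0002 -0.0086]
```

View pics/side2.png

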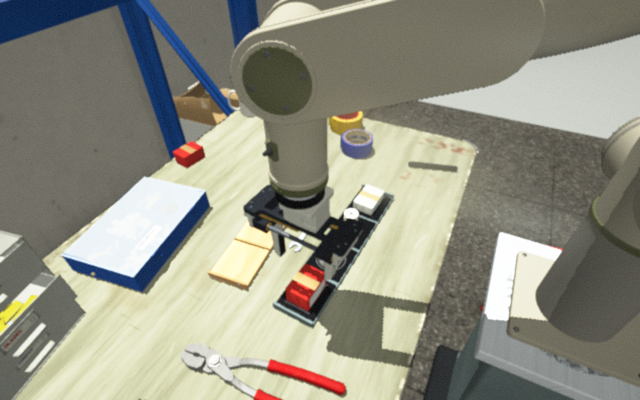

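The side view shows the gripper above the tall carton at about (310, 285), with its fingers in front of and behind it.

carry_out --targets '[{"hand": 100, "x": 0, "y": 0, "z": 0.02, "ax": 0, "ay": 0, "az": 0}, {"hand": 100, "x": 0, "y": 0, "z": 0.04, "ax": 0, "ay": 0, "az": 0}, {"hand": 100, "x": 0, "y": 0, "z": 0.05, "ax": 0, "ay": 0, "az": 0}, {"hand": 100, "x": 0, "y": 0, "z": 0.05, "ax": 0, "ay": 0, "az": 0}]'

```text
t: 1.8
tool_pos: [0.4749, 0.1945, 0.2371]
orientation: [-2.316, -2.121, -0.0]
force: [0.3, -0.1, 0.0]
opening: 0.0932
gripper_force: 0.0
```

```bash
python3 -c "
from h import *
plan((475.3,193.7,36,-5.1))"
```

```text
t 1.8 grasp pt [474.7 194.7  70.1] q [0.29 0.05 1.9  0.   1.2  0.38] open 93.2
[-0.0008  0.0006  0.0341] [-0.0011 -0.001   0.0012]
```

carry_out --targets '[{"hand": 100, "x": 0, "y": 0, "z": 0.02, "ax": 0, "ay": 0, "az": 0}, {"hand": 100, "x": 0, "y": 0, "z": 0.034, "ax": 0, "ay": 0, "az": 0}, {"hand": 100, "x": 0, "y": 0, "z": 0.034, "ax": 0, "ay": 0, "az": 0}, {"hand": 0, "x": 0, "y": 0, "z": 0.034, "ax": 0, "ay": 0, "az": 0}, {"hand": 0, "x": 0, "y": 0, "z": 0.034, "ax": 0, "ay": 0, "az": 0}, {"hand": 0, "x": 0, "y": 0, "z": 0.034, "ax": 0, "ay": 0, "az": 0}, {"hand": 0, "x": 0, "y": 0, "z": 0.034, "ax": 0, "ay": 0, "az": 0}, {"hand": 0, "x": 0, "y": 0, "z": 0.034, "ax": 0, "ay": 0, "az": 0}]' --newtons 15

```text
t: 2.8
tool_pos: [0.4755, 0.1942, 0.2039]
orientation: [-2.318, -2.12, -0.003]
force: [-0.4, -0.1, 1.1]
opening: 0.0506
gripper_force: 15.0
```

```bash
python3 -c "
from h import *
plan((475.3,193.7,126,-5.1),(666.7,-112.7,126,4.93))"
```

```text
t 2.8 grasp pt [475.7 194.5  36.9] q [0.29 0.1  1.91 0.   1.13 0.38] open 50.6
[-0.0004 -0.0001 -0.0891] [ 0.0007 -0.0017 -0.    ]
[-0.2885  0.2178 -0.0894] [ 0.0009 -0.0016 -0.1751]
```

carry_out --targets '[{"hand": 0, "x": 0, "y": 0, "z": -0.03, "ax": 0, "ay": 0, "az": 0}, {"hand": 0, "x": 0, "y": 0, "z": -0.07, "ax": 0, "ay": 0, "az": 0}, {"hand": 0, "x": -0.03, "y": 0.022, "z": -0.09, "ax": 0, "ay": 0, "az": -0.02}, {"hand": 0, "x": -0.075, "y": 0.057, "z": -0.09, "ax": 0, "ay": 0, "az": -0.05}, {"hand": 0, "x": -0.12, "y": 0.091, "z": -0.09, "ax": 0, "ay": 0, "az": -0.08}, {"hand": 0, "x": -0.165, "y": 0.125, "z": -0.09, "ax": 0, "ay": 0, "az": -0.11}, {"hand": 0, "x": -0.21, "y": 0.159, "z": -0.09, "ax": 0, "ay": 0, "az": -0.14}, {"hand": 0, "x": -0.255, "y": 0.193, "z": -0.09, "ax": 0, "ay": 0, "az": -0.16}]'

```text
t: 3.8
tool_pos: [0.6457, -0.0788, 0.2932]
orientation: [-2.14, -2.299, -0.002]
force: [0.2, 0.8, -0.3]
opening: 0.0508
gripper_force: 15.0
```

carry_out --targets '[{"hand": 0, "x": -0.033, "y": 0.025, "z": 0, "ax": 0, "ay": 0, "az": -0.015}, {"hand": 0, "x": -0.033, "y": 0.025, "z": 0.03, "ax": 0, "ay": 0, "az": -0.015}, {"hand": 0, "x": -0.033, "y": 0.025, "z": 0.05, "ax": 0, "ay": 0, "az": -0.015}, {"hand": 0, "x": -0.033, "y": 0.025, "z": 0.05, "ax": 0, "ay": 0, "az": -0.015}, {"hand": 0, "x": -0.033, "y": 0.025, "z": 0.05, "ax": 0, "ay": 0, "az": -0.015}]'

```text
t: 4.42
tool_pos: [0.6724, -0.1076, 0.2441]
orientation: [-2.123, -2.316, -0.003]
force: [0.1, -0.1, -0.6]
opening: 0.0505
gripper_force: 15.0
```

```bash
python3 -c "
from h import *
plan((666.7,-112.7,36.5,4.93))
im,d,W=cloud('side');cv2.imwrite('pics/side3.png',im[140:260,200:400].repeat(4,0).repeat(4,1))
plan((666.7,-112.7,36.5,4.93))"
```

```text
t 4.42 grasp pt [ 672.6 -107.4   77.1] q [-0.23  0.46  1.39  0.    1.29 -0.32] open 50.5
[-0.0046 -0.0062  0.0406] [ 0.0013 -0.0014  0.0007]
t 4.47 grasp pt [ 673.1 -107.6   77.8] q [-0.23  0.46  1.39  0.    1.29 -0.32] open 50.8
[-0.0045 -0.0065  0.0413] [ 0.0025 -0.0009  0.0007]
```

View pics/side3.png

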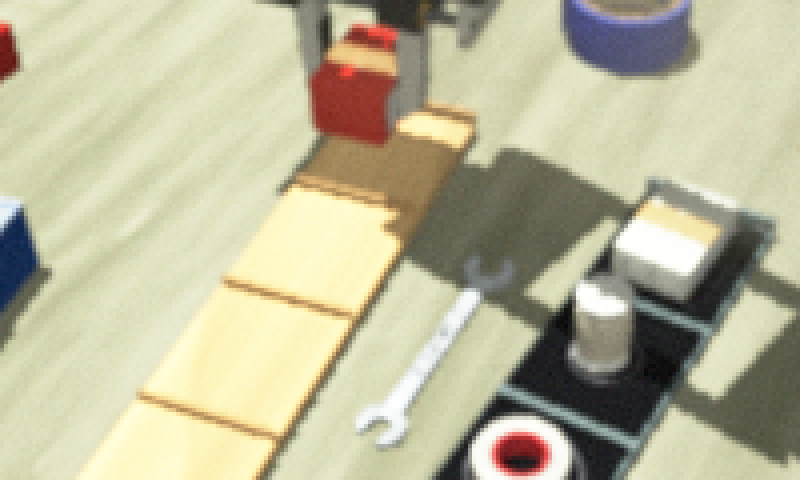

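The carton hangs level in the gripper over the right-end bay. The few mm of offset came from the turned axes in the second call, so I correct that and lower.

carry_out --targets '[{"hand": 0, "x": -0.0045, "y": -0.0064, "z": 0.01, "ax": 0, "ay": 0, "az": 0}, {"hand": 0, "x": -0.0045, "y": -0.0064, "z": 0.025, "ax": 0, "ay": 0, "az": 0}, {"hand": 0, "x": -0.0045, "y": -0.0064, "z": 0.034, "ax": 0, "ay": 0, "az": 0}, {"hand": 0, "x": -0.0045, "y": -0.0064, "z": 0.038, "ax": 0, "ay": 0, "az": 0}, {"hand": 0, "x": -0.0045, "y": -0.0064, "z": 0.038, "ax": 0, "ay": 0, "az": 0}]'

```text
t: 5.1
tool_pos: [0.6663, -0.1131, 0.205]
orientation: [-2.123, -2.314, -0.002]
force: [0.5, -0.9, -0.9]
opening: 0.0504
gripper_force: 15.0
```

```bash
python3 -c "
from h import *
plan((666.7,-112.7,36.5,4.93));print(read_state()['force'])"
```

```text
t 5.1 grasp pt [ 666.4 -112.8   38. ] q [-0.24  0.49  1.43  0.    1.22 -0.33] open 50.4
[0.0003 0.0004 0.0015] [ 0.0004 -0.0016  0.    ]
[ 0.53288848 -0.9303784  -0.85058311]
```

carry_out --targets '[{"hand": 0, "x": 0, "y": 0, "z": 0.001, "ax": 0, "ay": 0, "az": 0}, {"hand": 0, "x": 0, "y": 0, "z": 0.002, "ax": 0, "ay": 0, "az": 0}, {"hand": 0, "x": 0, "y": 0, "z": 0.002, "ax": 0, "ay": 0, "az": 0}, {"hand": 80, "x": 0, "y": 0, "z": 0.002, "ax": 0, "ay": 0, "az": 0}, {"hand": 80, "x": 0, "y": 0, "z": 0.002, "ax": 0, "ay": 0, "az": 0}, {"hand": 80, "x": 0, "y": 0, "z": 0.002, "ax": 0, "ay": 0, "az": 0}, {"hand": 80, "x": 0, "y": 0, "z": -0.03, "ax": 0, "ay": 0, "az": 0}, {"hand": 80, "x": 0, "y": 0, "z": -0.085, "ax": 0, "ay": 0, "az": 0}]'

```text
t: 6.1
tool_pos: [0.665, -0.113, 0.288]
orientation: [-2.12, -2.31, 0.002]
force: [0.2, -0.4, 0.8]
opening: 0.0745
gripper_force: 0.0
```

```bash
python3 -c "
from h import *
plan((469.3,95.5,120,-3.78),(469.3,95.5,35,-3.78))"
```

```text
t 6.1 grasp pt [ 664.1 -112.5  121. ] q [-0.24  0.41  1.38  0.    1.36 -0.33] open 74.5
[ 0.2245 -0.1771  0.0027] [-0.0053 -0.0031  0.1519]
[ 0.2242 -0.1767  0.0877] [-0.0053 -0.0031  0.1519]
```

carry_out --targets '[{"hand": 85, "x": 0.025, "y": -0.02, "z": 0, "ax": 0, "ay": 0, "az": 0.02}, {"hand": 85, "x": 0.06, "y": -0.048, "z": 0, "ax": 0, "ay": 0, "az": 0.04}, {"hand": 85, "x": 0.1, "y": -0.08, "z": 0, "ax": 0, "ay": 0, "az": 0.07}, {"hand": 85, "x": 0.14, "y": -0.112, "z": 0, "ax": 0, "ay": 0, "az": 0.095}, {"hand": 85, "x": 0.18, "y": -0.144, "z": 0, "ax": 0, "ay": 0, "az": 0.12}, {"hand": 85, "x": 0.21, "y": -0.168, "z": 0, "ax": 0, "ay": 0, "az": 0.14}, {"hand": 85, "x": 0.2243, "y": -0.1787, "z": 0.02, "ax": 0, "ay": 0, "az": 0.152}, {"hand": 85, "x": 0.2243, "y": -0.1787, "z": 0.045, "ax": 0, "ay": 0, "az": 0.152}]'

```text
t: 7.1
tool_pos: [0.4685, 0.0961, 0.2459]
orientation: [2.291, 2.149, 0.005]
force: [0.7, 0.4, 0.6]
opening: 0.079
gripper_force: 0.0
```

carry_out --targets '[{"hand": 85, "x": 0, "y": 0, "z": 0.002, "ax": 0, "ay": 0, "az": 0}, {"hand": 85, "x": 0, "y": 0, "z": 0.002, "ax": 0, "ay": 0, "az": 0}]'

```text
t: 7.35
tool_pos: [0.4693, 0.0948, 0.2442]
orientation: [-2.293, -2.146, -0.003]
force: [-0.1, 0.3, 0.4]
opening: 0.0792
gripper_force: 0.0
```

```bash
python3 -c "
from h import *
im,d,W=cloud('side');cv2.imwrite('pics/side4.png',im[140:320,180:400].repeat(3,0).repeat(3,1))
plan((469.3,95.5,34.5,-3.78))"
```

```text
t 7.4 grasp pt [469.9  95.   77.6] q [ 0.09 -0.06  1.98  0.    1.21  0.16] open 78.7
[ 0.0006 -0.0004  0.0431] [ 0.0018 -0.0018 -0.0004]
```

View pics/side4.png

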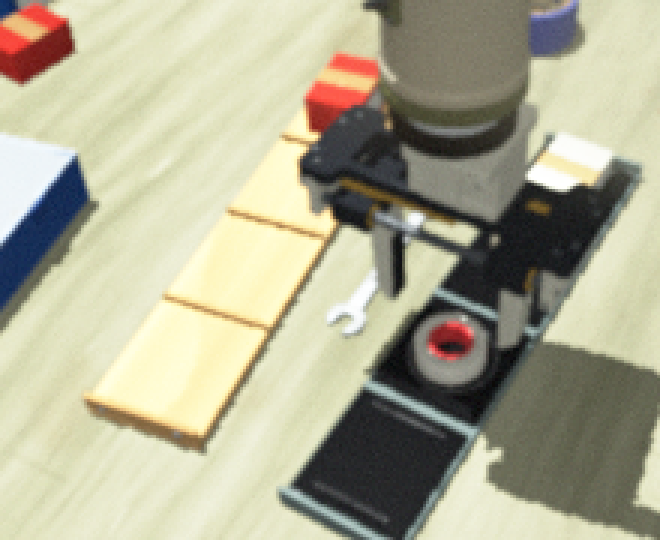

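The tall carton stands in the right-end bay and the fingers straddle the tape roll at about (450, 345) in this crop. I lower and close on it.

carry_out --targets '[{"hand": 85, "x": 0.0005, "y": -0.0003, "z": 0.02, "ax": 0, "ay": 0, "az": 0}, {"hand": 85, "x": 0.0005, "y": -0.0003, "z": 0.038, "ax": 0, "ay": 0, "az": 0}, {"hand": 85, "x": 0.0005, "y": -0.0003, "z": 0.043, "ax": 0, "ay": 0, "az": 0}, {"hand": 85, "x": 0.0005, "y": -0.0003, "z": 0.043, "ax": 0, "ay": 0, "az": 0}, {"hand": 0, "x": 0.0005, "y": -0.0003, "z": 0.043, "ax": 0, "ay": 0, "az": 0}, {"hand": 0, "x": 0.0005, "y": -0.0003, "z": 0.043, "ax": 0, "ay": 0, "az": 0}, {"hand": 0, "x": 0.0005, "y": -0.0003, "z": 0.043, "ax": 0, "ay": 0, "az": 0}, {"hand": 0, "x": 0.0005, "y": -0.0003, "z": 0.043, "ax": 0, "ay": 0, "az": 0}]'

```text
t: 8.4
tool_pos: [0.4689, 0.0956, 0.2009]
orientation: [-2.293, -2.147, -0.003]
force: [-0.3, 0.7, 2.6]
opening: 0.0513
gripper_force: 15.0
```

```bash
python3 -c "
from h import *
plan((658.1,-13.1,120,4.93))"
```

```text
t 8.4 grasp pt [469.1  95.8  33.9] q [0.09 0.01 2.01 0.   1.12 0.16] open 51.3
[-0.0958  0.196  -0.086 ] [ 0.0012 -0.0016 -0.1521]
```

carry_out --targets '[{"hand": 0, "x": 0, "y": 0, "z": -0.03, "ax": 0, "ay": 0, "az": 0}, {"hand": 0, "x": 0, "y": 0, "z": -0.065, "ax": 0, "ay": 0, "az": 0}, {"hand": 0, "x": -0.01, "y": 0.02, "z": -0.08, "ax": 0, "ay": 0, "az": -0.02}, {"hand": 0, "x": -0.03, "y": 0.062, "z": -0.08, "ax": 0, "ay": 0, "az": -0.05}, {"hand": 0, "x": -0.055, "y": 0.112, "z": -0.08, "ax": 0, "ay": 0, "az": -0.09}, {"hand": 0, "x": -0.08, "y": 0.163, "z": -0.08, "ax": 0, "ay": 0, "az": -0.13}, {"hand": 0, "x": -0.0958, "y": 0.196, "z": -0.07, "ax": 0, "ay": 0, "az": -0.152}, {"hand": 0, "x": -0.0958, "y": 0.196, "z": -0.05, "ax": 0, "ay": 0, "az": -0.152}]'

```text
t: 9.4
tool_pos: [0.6599, -0.0147, 0.2506]
orientation: [2.125, 2.312, 0.004]
force: [0.8, -0.1, -0.7]
opening: 0.0512
gripper_force: 15.0
```

carry_out --targets '[{"hand": 0, "x": 0, "y": 0, "z": 0.015, "ax": 0, "ay": 0, "az": 0}, {"hand": 0, "x": 0, "y": 0, "z": 0.02, "ax": 0, "ay": 0, "az": 0}, {"hand": 0, "x": 0, "y": 0, "z": 0.02, "ax": 0, "ay": 0, "az": 0}]'

```text
t: 9.78
tool_pos: [0.6573, -0.0124, 0.2302]
orientation: [-2.122, -2.315, -0.002]
force: [0.6, 0.1, 0.5]
opening: 0.0512
gripper_force: 15.0
```

```bash
python3 -c "
from h import *
plan((658.1,-13.1,34.5,4.93))"
```

```text
t 9.78 grasp pt [657.2 -12.1  63.2] q [-0.1   0.42  1.47  0.    1.25 -0.18] open 51.2
[-0.0009  0.0008  0.0287] [-0.0003 -0.0017  0.0007]
```

carry_out --targets '[{"hand": 0, "x": -0.0005, "y": 0.0005, "z": 0.015, "ax": 0, "ay": 0, "az": 0}, {"hand": 0, "x": -0.0005, "y": 0.0005, "z": 0.025, "ax": 0, "ay": 0, "az": 0}, {"hand": 0, "x": -0.0005, "y": 0.0005, "z": 0.028, "ax": 0, "ay": 0, "az": 0}, {"hand": 0, "x": -0.0005, "y": 0.0005, "z": 0.0295, "ax": 0, "ay": 0, "az": 0}, {"hand": 0, "x": -0.0005, "y": 0.0005, "z": 0.0295, "ax": 0, "ay": 0, "az": 0}]'

```text
t: 10.4
tool_pos: [0.6588, -0.0135, 0.2013]
orientation: [-2.124, -2.315, -0.003]
force: [-1.1, 0.3, -0.7]
opening: 0.0513
gripper_force: 15.0
```

carry_out --targets '[{"hand": 80, "x": 0, "y": 0, "z": 0, "ax": 0, "ay": 0, "az": 0}, {"hand": 80, "x": 0, "y": 0, "z": 0, "ax": 0, "ay": 0, "az": 0}, {"hand": 80, "x": 0, "y": 0, "z": 0, "ax": 0, "ay": 0, "az": 0}, {"hand": 80, "x": 0, "y": 0, "z": -0.03, "ax": 0, "ay": 0, "az": 0}, {"hand": 80, "x": 0, "y": 0, "z": -0.08, "ax": 0, "ay": 0, "az": 0}, {"hand": 80, "x": 0, "y": 0, "z": -0.1, "ax": 0, "ay": 0, "az": 0}, {"hand": 80, "x": 0, "y": 0, "z": -0.1, "ax": 0, "ay": 0, "az": 0}]'

```text
t: 11.28
tool_pos: [0.6592, -0.0137, 0.3031]
orientation: [2.122, 2.313, 0.006]
force: [0.9, -0.7, -1.5]
opening: 0.0743
gripper_force: 0.0
```

```bash
python3 -c "
from h import *
plan((464.6,-5,130,-3.78),(464.6,-5,42,-3.78))
im,d,W=cloud('side');cv2.imwrite('pics/side5.png',im[140:320,180:400].repeat(3,0).repeat(3,1))"
```

```text
t 11.28 grasp pt [660.  -13.5 136.1] q [-0.1   0.35  1.42  0.    1.37 -0.19] open 74.3
[ 0.0254 -0.1932  0.0052] [ 0.0047 -0.0011  0.152 ]
[ 0.0253 -0.1936  0.0932] [ 0.0047 -0.0011  0.152 ]
```

View pics/side5.png

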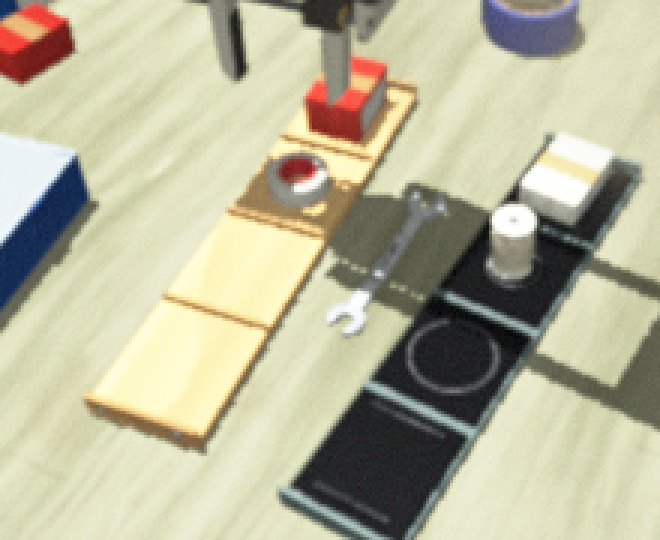

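The tape sits in the second bay from the right. The spool is next, at about (512, 245) in this crop.

carry_out --targets '[{"hand": 80, "x": 0.003, "y": -0.022, "z": 0, "ax": 0, "ay": 0, "az": 0.02}, {"hand": 80, "x": 0.008, "y": -0.06, "z": 0, "ax": 0, "ay": 0, "az": 0.05}, {"hand": 80, "x": 0.014, "y": -0.11, "z": 0, "ax": 0, "ay": 0, "az": 0.09}, {"hand": 80, "x": 0.021, "y": -0.16, "z": 0, "ax": 0, "ay": 0, "az": 0.13}, {"hand": 80, "x": 0.025, "y": -0.1925, "z": 0, "ax": 0, "ay": 0, "az": 0.152}, {"hand": 80, "x": 0.025, "y": -0.1925, "z": 0.02, "ax": 0, "ay": 0, "az": 0.152}, {"hand": 80, "x": 0.025, "y": -0.1925, "z": 0.04, "ax": 0, "ay": 0, "az": 0.152}, {"hand": 80, "x": 0.025, "y": -0.1925, "z": 0.04, "ax": 0, "ay": 0, "az": 0.152}]'

```text
t: 12.32
tool_pos: [0.4627, -0.005, 0.2573]
orientation: [-2.289, -2.143, 0.005]
force: [0.3, 1.1, -0.6]
opening: 0.0749
gripper_force: 0.0
```

carry_out --targets '[{"hand": 80, "x": 0, "y": 0, "z": 0, "ax": 0, "ay": 0, "az": 0}]'

```text
t: 12.45
tool_pos: [0.4643, -0.0052, 0.2603]
orientation: [-2.292, -2.146, -0.001]
force: [0.4, 0.1, -0.4]
opening: 0.0745
gripper_force: 0.0
```

```bash
python3 -c "
from h import *
plan((464.6,-5,42,-3.78))"
```

```text
t 12.45 grasp pt [464.1  -4.9  93.3] q [-0.12 -0.12  2.01  0.    1.25 -0.06] open 74.5
[0.0001 0.0003 0.0513] [-0.0013 -0.0017 -0.    ]
```

carry_out --targets '[{"hand": 80, "x": 0, "y": 0, "z": 0.025, "ax": 0, "ay": 0, "az": 0}, {"hand": 80, "x": 0, "y": 0, "z": 0.045, "ax": 0, "ay": 0, "az": 0}, {"hand": 80, "x": 0, "y": 0, "z": 0.051, "ax": 0, "ay": 0, "az": 0}, {"hand": 80, "x": 0, "y": 0, "z": 0.051, "ax": 0, "ay": 0, "az": 0}, {"hand": 0, "x": 0, "y": 0, "z": 0.051, "ax": 0, "ay": 0, "az": 0}, {"hand": 0, "x": 0, "y": 0, "z": 0.051, "ax": 0, "ay": 0, "az": 0}, {"hand": 0, "x": 0, "y": 0, "z": 0.051, "ax": 0, "ay": 0, "az": 0}, {"hand": 0, "x": 0, "y": 0, "z": 0.051, "ax": 0, "ay": 0, "az": 0}]'

```text
t: 13.45
tool_pos: [0.4647, -0.0051, 0.2101]
orientation: [-2.293, -2.147, -0.003]
force: [-0.6, -0.1, 0.0]
opening: 0.0389
gripper_force: 0.0
```

carry_out --targets '[{"hand": 0, "x": 0, "y": 0, "z": 0, "ax": 0, "ay": 0, "az": 0}, {"hand": 0, "x": 0, "y": 0, "z": 0, "ax": 0, "ay": 0, "az": 0}]'

```text
t: 13.7
tool_pos: [0.4647, -0.0051, 0.21]
orientation: [-2.293, -2.146, -0.002]
force: [-0.8, 0.1, 1.0]
opening: 0.0321
gripper_force: 15.0
```

```bash
python3 -c "
from h import *
plan((649.5,86.5,132,4.93))"
```

```text
t 13.7 grasp pt [464.8  -4.9  43. ] q [-0.12 -0.04  2.04  0.    1.14 -0.06] open 32.1
[ 0.1038  0.1784 -0.0887] [ 0.0007 -0.0015 -0.1521]
```

carry_out --targets '[{"hand": 0, "x": 0, "y": 0, "z": -0.03, "ax": 0, "ay": 0, "az": 0}, {"hand": 0, "x": 0, "y": 0, "z": -0.065, "ax": 0, "ay": 0, "az": 0}, {"hand": 0, "x": 0.01, "y": 0.018, "z": -0.08, "ax": 0, "ay": 0, "az": -0.02}, {"hand": 0, "x": 0.033, "y": 0.056, "z": -0.08, "ax": 0, "ay": 0, "az": -0.05}, {"hand": 0, "x": 0.06, "y": 0.103, "z": -0.08, "ax": 0, "ay": 0, "az": -0.09}, {"hand": 0, "x": 0.087, "y": 0.15, "z": -0.08, "ax": 0, "ay": 0, "az": -0.13}, {"hand": 0, "x": 0.1038, "y": 0.1784, "z": -0.07, "ax": 0, "ay": 0, "az": -0.152}, {"hand": 0, "x": 0.1038, "y": 0.1784, "z": -0.05, "ax": 0, "ay": 0, "az": -0.152}]'

```text
t: 14.7
tool_pos: [0.6511, 0.0877, 0.26]
orientation: [2.122, 2.316, 0.005]
force: [-1.0, 0.3, -0.5]
opening: 0.0318
gripper_force: 15.0
```

carry_out --targets '[{"hand": 0, "x": 0, "y": 0, "z": 0.015, "ax": 0, "ay": 0, "az": 0}, {"hand": 0, "x": 0, "y": 0, "z": 0.02, "ax": 0, "ay": 0, "az": 0}, {"hand": 0, "x": 0, "y": 0, "z": 0.02, "ax": 0, "ay": 0, "az": 0}]'

```text
t: 15.08
tool_pos: [0.6488, 0.0861, 0.2399]
orientation: [-2.124, -2.313, -0.001]
force: [-0.2, 1.2, -0.5]
opening: 0.0321
gripper_force: 15.0
```

```bash
python3 -c "
from h import *
plan((649.5,86.5,42.5,4.93))"
```

```text
t 15.07 grasp pt [648.7  86.4  72.9] q [ 0.05  0.4   1.48  0.    1.26 -0.03] open 32.1
[0.0002 0.0007 0.0304] [-0.0002 -0.0014 -0.0007]
```

carry_out --targets '[{"hand": 0, "x": 0, "y": 0.0005, "z": 0.015, "ax": 0, "ay": 0, "az": 0}, {"hand": 0, "x": 0, "y": 0.0005, "z": 0.025, "ax": 0, "ay": 0, "az": 0}, {"hand": 0, "x": 0, "y": 0.0005, "z": 0.028, "ax": 0, "ay": 0, "az": 0}, {"hand": 0, "x": 0, "y": 0.0005, "z": 0.03, "ax": 0, "ay": 0, "az": 0}, {"hand": 0, "x": 0, "y": 0.0005, "z": 0.03, "ax": 0, "ay": 0, "az": 0}]'

```text
t: 15.7
tool_pos: [0.6502, 0.0868, 0.2104]
orientation: [-2.124, -2.315, -0.003]
force: [-0.6, 0.5, -1.8]
opening: 0.0322
gripper_force: 15.0
```

carry_out --targets '[{"hand": 80, "x": 0, "y": 0, "z": 0, "ax": 0, "ay": 0, "az": 0}, {"hand": 80, "x": 0, "y": 0, "z": 0, "ax": 0, "ay": 0, "az": 0}, {"hand": 80, "x": 0, "y": 0, "z": 0, "ax": 0, "ay": 0, "az": 0}, {"hand": 80, "x": 0, "y": 0, "z": 0, "ax": 0, "ay": 0, "az": 0}, {"hand": 80, "x": 0, "y": 0, "z": -0.03, "ax": 0, "ay": 0, "az": 0}, {"hand": 80, "x": 0, "y": 0, "z": -0.075, "ax": 0, "ay": 0, "az": 0}, {"hand": 80, "x": 0, "y": 0, "z": -0.09, "ax": 0, "ay": 0, "az": 0}, {"hand": 80, "x": 0, "y": 0, "z": -0.09, "ax": 0, "ay": 0, "az": 0}]'

```text
t: 16.7
tool_pos: [0.6504, 0.0867, 0.3014]
orientation: [2.123, 2.314, 0.005]
force: [0.2, -0.0, -0.4]
opening: 0.0744
gripper_force: 0.0
```

```bash
python3 -c "
from h import *
im,d,W=cloud('side');cv2.imwrite('pics/side6.png',im[140:320,180:400].repeat(3,0).repeat(3,1))
plan((456.8,-105.2,130,-5.91))"
```

```text
t 16.75 grasp pt [649.9  86.9 132.6] q [ 0.05  0.34  1.43  0.    1.36 -0.03] open 74.2
[-0.1745 -0.2088  0.0022] [ 0.0005 -0.0015  0.1892]
```

View pics/side6.png

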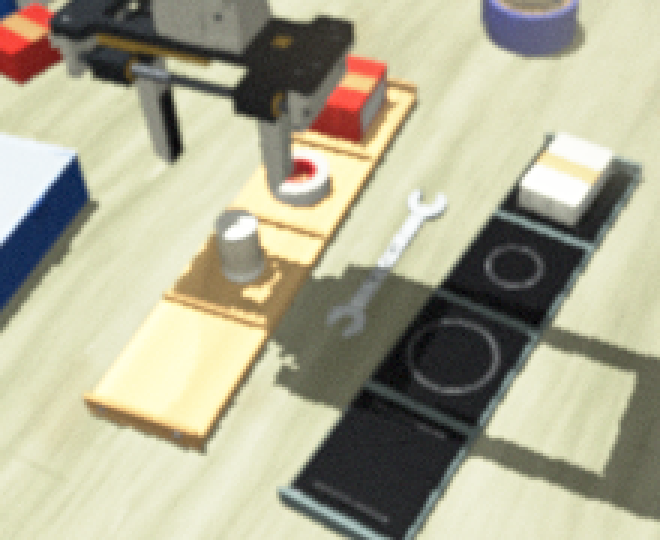

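The spool stands in its bay. The flat carton at about (565, 178) in this crop is the last.

carry_out --targets '[{"hand": 85, "x": -0.02, "y": -0.024, "z": 0, "ax": 0, "ay": 0, "az": 0.02}, {"hand": 85, "x": -0.05, "y": -0.06, "z": 0, "ax": 0, "ay": 0, "az": 0.055}, {"hand": 85, "x": -0.085, "y": -0.102, "z": 0, "ax": 0, "ay": 0, "az": 0.09}, {"hand": 85, "x": -0.12, "y": -0.144, "z": 0, "ax": 0, "ay": 0, "az": 0.13}, {"hand": 85, "x": -0.155, "y": -0.186, "z": 0, "ax": 0, "ay": 0, "az": 0.17}, {"hand": 85, "x": -0.1745, "y": -0.2087, "z": 0.015, "ax": 0, "ay": 0, "az": 0.189}, {"hand": 85, "x": -0.1745, "y": -0.2087, "z": 0.04, "ax": 0, "ay": 0, "az": 0.189}, {"hand": 85, "x": -0.1745, "y": -0.2087, "z": 0.05, "ax": 0, "ay": 0, "az": 0.189}]'

```text
t: 17.75
tool_pos: [0.4554, -0.1049, 0.2465]
orientation: [-2.33, -2.1, 0.002]
force: [0.3, 0.1, 0.7]
opening: 0.0793
gripper_force: 0.0
```

carry_out --targets '[{"hand": 85, "x": 0, "y": 0, "z": 0, "ax": 0, "ay": 0, "az": 0}, {"hand": 85, "x": 0, "y": 0, "z": 0, "ax": 0, "ay": 0, "az": 0}]'

```text
t: 18.0
tool_pos: [0.4575, -0.1049, 0.2501]
orientation: [-2.332, -2.105, -0.003]
force: [0.4, -0.6, 0.3]
opening: 0.0791
gripper_force: 0.0
```

```bash
python3 -c "
from h import *
plan((456.8,-105.2,34.5,-5.91))"
```

```text
t 18.0 grasp pt [ 457.6 -104.6   83.1] q [-0.34 -0.09  2.01  0.    1.23 -0.23] open 79.1
[-0.0005 -0.0007  0.0486] [ 0.0007 -0.0016  0.0009]
```

carry_out --targets '[{"hand": 85, "x": -0.0003, "y": -0.0004, "z": 0.025, "ax": 0, "ay": 0, "az": 0}, {"hand": 85, "x": -0.0003, "y": -0.0004, "z": 0.042, "ax": 0, "ay": 0, "az": 0}, {"hand": 85, "x": -0.0003, "y": -0.0004, "z": 0.048, "ax": 0, "ay": 0, "az": 0}, {"hand": 85, "x": -0.0003, "y": -0.0004, "z": 0.048, "ax": 0, "ay": 0, "az": 0}, {"hand": 0, "x": -0.0003, "y": -0.0004, "z": 0.048, "ax": 0, "ay": 0, "az": 0}, {"hand": 0, "x": -0.0003, "y": -0.0004, "z": 0.048, "ax": 0, "ay": 0, "az": 0}, {"hand": 0, "x": -0.0003, "y": -0.0004, "z": 0.048, "ax": 0, "ay": 0, "az": 0}, {"hand": 0, "x": -0.0003, "y": -0.0004, "z": 0.048, "ax": 0, "ay": 0, "az": 0}]'

```text
t: 19.0
tool_pos: [0.4568, -0.1054, 0.2021]
orientation: [-2.333, -2.104, -0.003]
force: [-0.6, -0.3, 1.8]
opening: 0.0506
gripper_force: 15.0
```

```bash
python3 -c "
from h import *
plan((640.9,186.1,124,4.93))"
```

```text
t 19.0 grasp pt [ 457.  -105.1   35.1] q [-0.34 -0.02  2.04  0.    1.13 -0.23] open 50.6
[ 0.309   0.1533 -0.0883] [ 0.0012 -0.0013 -0.1891]
```

carry_out --targets '[{"hand": 0, "x": 0, "y": 0, "z": -0.03, "ax": 0, "ay": 0, "az": 0}, {"hand": 0, "x": 0, "y": 0, "z": -0.07, "ax": 0, "ay": 0, "az": 0}, {"hand": 0, "x": 0.03, "y": 0.015, "z": -0.09, "ax": 0, "ay": 0, "az": -0.02}, {"hand": 0, "x": 0.075, "y": 0.037, "z": -0.09, "ax": 0, "ay": 0, "az": -0.05}, {"hand": 0, "x": 0.125, "y": 0.062, "z": -0.09, "ax": 0, "ay": 0, "az": -0.08}, {"hand": 0, "x": 0.175, "y": 0.087, "z": -0.09, "ax": 0, "ay": 0, "az": -0.11}, {"hand": 0, "x": 0.225, "y": 0.112, "z": -0.09, "ax": 0, "ay": 0, "az": -0.14}, {"hand": 0, "x": 0.27, "y": 0.134, "z": -0.09, "ax": 0, "ay": 0, "az": -0.17}]'

```text
t: 20.0
tool_pos: [0.6183, 0.1512, 0.292]
orientation: [-2.144, -2.296, -0.002]
force: [0.1, -0.4, -0.1]
opening: 0.0507
gripper_force: 15.0
```

```bash
python3 -c "
from h import *
plan((640.9,186.1,65,4.93))"
```

```text
t 20.0 grasp pt [618.4 151.5 125. ] q [0.16 0.3  1.5  0.   1.34 0.09] open 50.7
[0.0331 0.0249 0.06  ] [ 0.0006 -0.0014 -0.0176]
```

carry_out --targets '[{"hand": 0, "x": 0.025, "y": 0.018, "z": 0, "ax": 0, "ay": 0, "az": -0.018}, {"hand": 0, "x": 0.0345, "y": 0.0253, "z": 0.02, "ax": 0, "ay": 0, "az": -0.018}, {"hand": 0, "x": 0.0345, "y": 0.0253, "z": 0.045, "ax": 0, "ay": 0, "az": -0.018}, {"hand": 0, "x": 0.0345, "y": 0.0253, "z": 0.06, "ax": 0, "ay": 0, "az": -0.018}, {"hand": 0, "x": 0.0345, "y": 0.0253, "z": 0.06, "ax": 0, "ay": 0, "az": -0.018}, {"hand": 0, "x": 0.0345, "y": 0.0253, "z": 0.06, "ax": 0, "ay": 0, "az": -0.018}]'

```text
t: 20.75
tool_pos: [0.641, 0.1854, 0.2334]
orientation: [2.125, 2.313, 0.004]
force: [0.6, -0.6, -1.1]
opening: 0.0503
gripper_force: 15.0
```

```bash
python3 -c "
from h import *
plan((640.9,186.1,35,4.93))"
```

```text
t 20.75 grasp pt [641.3 185.7  66.4] q [0.2  0.44 1.44 0.   1.26 0.12] open 50.3
[ 0.0006 -0.0001  0.0314] [ 0.0021 -0.0016 -0.0014]
```

carry_out --targets '[{"hand": 0, "x": 0.0003, "y": 0, "z": 0.015, "ax": 0, "ay": 0, "az": 0}, {"hand": 0, "x": 0.0003, "y": 0, "z": 0.025, "ax": 0, "ay": 0, "az": 0}, {"hand": 0, "x": 0.0003, "y": 0, "z": 0.028, "ax": 0, "ay": 0, "az": 0}, {"hand": 0, "x": 0.0003, "y": 0, "z": 0.03, "ax": 0, "ay": 0, "az": 0}, {"hand": 0, "x": 0.0003, "y": 0, "z": 0.03, "ax": 0, "ay": 0, "az": 0}]'

```text
t: 21.38
tool_pos: [0.6408, 0.186, 0.2026]
orientation: [-2.125, -2.314, -0.003]
force: [0.3, 0.3, -0.6]
opening: 0.0507
gripper_force: 15.0
```

carry_out --targets '[{"hand": 80, "x": 0, "y": 0, "z": 0, "ax": 0, "ay": 0, "az": 0}, {"hand": 80, "x": 0, "y": 0, "z": 0, "ax": 0, "ay": 0, "az": 0}, {"hand": 80, "x": 0, "y": 0, "z": 0, "ax": 0, "ay": 0, "az": 0}, {"hand": 80, "x": 0, "y": 0, "z": 0, "ax": 0, "ay": 0, "az": 0}, {"hand": 80, "x": 0, "y": 0, "z": -0.04, "ax": 0, "ay": 0, "az": 0}, {"hand": 80, "x": 0, "y": 0, "z": -0.09, "ax": 0, "ay": 0, "az": 0}, {"hand": 80, "x": 0, "y": 0, "z": -0.13, "ax": 0, "ay": 0, "az": 0}, {"hand": 80, "x": 0.02, "y": -0.03, "z": -0.16, "ax": 0, "ay": 0, "az": 0}]'

```text
t: 22.38
tool_pos: [0.6099, 0.2022, 0.3649]
orientation: [2.127, 2.31, 0.006]
force: [1.2, 0.3, 0.2]
opening: 0.0742
gripper_force: 0.0
```

carry_out --targets '[{"hand": 80, "x": 0.05, "y": -0.03, "z": 0, "ax": 0, "ay": 0, "az": 0}, {"hand": 80, "x": 0.1, "y": -0.07, "z": 0, "ax": 0, "ay": 0, "az": 0}, {"hand": 80, "x": 0.15, "y": -0.11, "z": 0, "ax": 0, "ay": 0, "az": 0}, {"hand": 80, "x": 0.2, "y": -0.15, "z": 0, "ax": 0, "ay": 0, "az": 0}, {"hand": 80, "x": 0.25, "y": -0.2, "z": 0, "ax": 0, "ay": 0, "az": 0}, {"hand": 80, "x": 0.3, "y": -0.25, "z": 0, "ax": 0, "ay": 0, "az": 0}, {"hand": 80, "x": 0.3, "y": -0.25, "z": 0, "ax": 0, "ay": 0, "az": 0}, {"hand": 80, "x": 0.3, "y": -0.25, "z": 0, "ax": 0, "ay": 0, "az": 0}]'

```text
t: 23.38
tool_pos: [0.3334, 0.4814, 0.3626]
orientation: [-2.122, -2.316, -0.003]
force: [0.6, -0.9, -0.2]
opening: 0.0747
gripper_force: 0.0
```

```bash
python3 - <<'E'
from h import *
im,d,W=cloud("top"); z=W[...,2]
cv2.imwrite("pics/c7.png",cv2.resize(im[115:275,200:415],None,fx=3.7,fy=3.7,interpolation=cv2.INTER_CUBIC))
a=np.radians(4.93); c0=np.array([653.8,36.7]); ey=np.array([-np.sin(a),np.cos(a)]); ex=np.array([np.cos(a),np.sin(a)])
X=(W[...,:2]*1000-c0)@ex; Y=(W[...,:2]*1000-c0)@ey
for n,yc,lo in(("flat",150,.028),("spool",50,.045),("tape",-50,.024),("tall",-150,.035)):
    m=(abs(X)<55)&(abs(Y-yc)<48)&(z>lo)
    c,wh,an=rect(m,W); print(n,m.sum(),c,wh,an,"rack xy",np.round((c-c0)@ex,1),np.round((c-c0)@ey,1),"z",np.nanmedian(z[m]).round(4))
s=read_state(); print(s["t"],s["tool_pos"],s["q"])
E
```

```text
flat 895 [641.2 185.8] [51.2 75.6] 5.06 rack xy 0.3 149.6 z 0.0366
spool 230 [650.7  85.7] [31.9 31. ] 0.17 rack xy 1.1 49.1 z 0.0621
tape 369 [659.3 -13.3] [51.1 50.1] 0.48 rack xy 1.2 -50.3 z 0.0305
tall 907 [ 667.3 -113.6] [52.7 69.9] 5.14 rack xy 0.5 -150.9 z 0.0525
23.425 [0.33444177 0.48071343 0.36257128] [ 8.75463034e-01  1.13606640e-01  1.58362746e+00 -1.73494150e-04
  1.44272972e+00  7.89375569e-01]
```

View pics/c7.png

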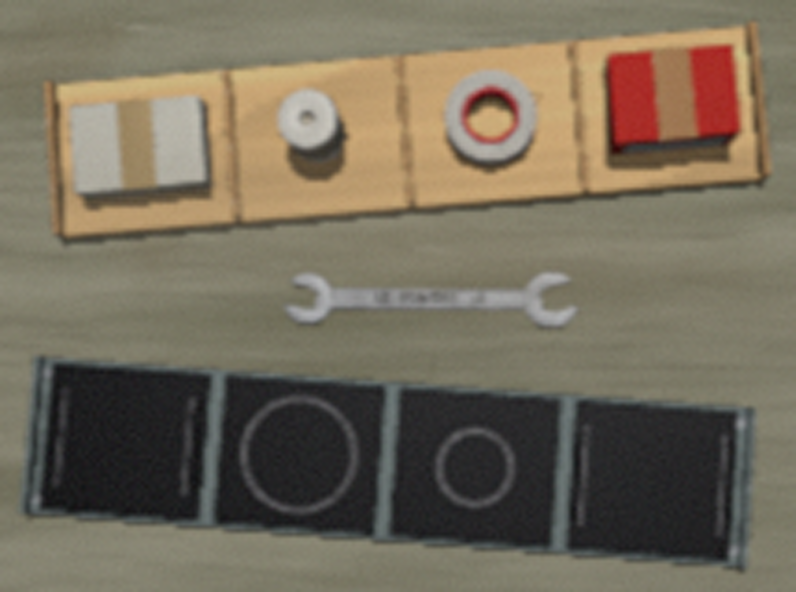

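All four stand in reversed order, measured within about 1.5 mm of their bay centres. The old stand is empty, the spanner is where it was, and the arm is clear.

```bash
python3 -c "
from plant import robot
print(robot.close_job())"
```

```text
the job is handed in; nothing more can be done
None
```

The job is handed in: from left to right the new rack now holds the flat carton, spool, tape and tall carton, each standing upright and measured within about 1.5 mm of its bay's centre, finished at about 23 s of the 90 s allowed.

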